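Load the bearing-ball tray and hold it over the tag reader

ROBOT

A 7-joint arm with a two-finger parallel gripper is mounted at the origin on the work surface. World frame = base frame: x ahead of the robot, y to its left, z up, the work surface at z = 0. Lengths are in m, angles in rad, forces in N, time in s.
With the tool pointing down it reaches from about 0.4 to 0.85 m from the base axis. Payload 10.4 kg.
Tool frame: the origin (TCP) lies at the very end of the fingers, on their centre line; the grasp point (between the pads) lies 19 mm behind it (r.pinch_z is the distance from the TCP to the grasp point, in m); z points along the fingers, y is the line along which they close (so a half turn about z gives the same grasp; the last joint's range is limited). The gripper opens to 87 mm and grips with 3 to 60 N. Pads are 19 mm wide; open, the fingers measure 117 mm over their backs; the gripper's body (75 mm by 190 mm) begins 51 mm behind the grasp point.
Start: joints at [1.302, 0.332, -0.065, 1.46, 0.022, 1.35, -0.088], TCP at [0.152, -0.606, 0.223] pointing down, gripper open.
Joint ranges: [-2.6, 2.6], [-0.5, 2.12], [-1.47, 1.34], [0.16, 2.42], [-1.27, 4.41], [0.06, 2.06], [-2.6, 2.6]. Speed limits (rad/s): [2.22, 2.22, 2.79, 2.79, 3.14, 3.14, 3.14].

INTERFACE

Orientations are given as a unit quaternion [x, y, z, w].
In Python, from bench import sensors, vision, r gives the robot as it stands.
- The arm moves only by the shell command python3 -m crank 'ROWS' [OPENING] [FORCE]. ROWS is JSON, a list of rows, each a list of 2 entries, a list of its own where there are three numbers: the shift along the tool's x, y, z normalised to -1 to 1, where 1 is 3 cm, then the turn about the tool's z normalised to -1 to 1, where 1 is 8 degrees. A call has 1 to 12 rows; each row shifts and turns the commanded pose from where the row before left it, along the tool's axes as they then stand; what a row does not reach is not made up. A row lasts 1/8 s, in which the tool goes at most 62.5 mm and 10.7 degrees, less where a joint would pass 70% of its speed; a pose out of reach is approached as far as the arm can. A call with a number of a shift or a turn outside -1 to 1 is refused whole. A call with a gripper value outside its range is refused whole. OPENING is the opening, from 0 (shut) to 1 (fully open), set as the call begins (- or left out, the last holds). The fingers move at their own pace and stop on an object; FORCE is the grip in N (left out, the last holds). Time passes only in rows, so rows that do not move let the fingers close. It gives the time, the measured TCP pose, the force, the opening and the grip force at its end, in the units of the state.
- sensors.read_state(): the state, without advancing time (a new reading comes with each control period).
- vision.camera(name): name is "side" or "top" or "wrist"; returns the picture (420x560x3 uint8, red, green, blue); there is no depth.
- vision.camera_model(name): a dict with "vertical_fov" (degrees; the focal length in pixels is half the picture's height over the tangent of half this angle, whatever the lens; pixels are square), "cx", "cy" (the principal point, pixels), "camera_from_world" (4x4, takes a point from world to camera coordinates); the wrist camera has in their place "hand_eye" (4x4, takes a point from camera to tool coordinates, whose origin is the TCP and whose axes are the flange's). Camera axes: x right, y down, z forward; pixel columns grow to the right and rows downward; lengths in m; the calibration is good to about 2 mm. A picture is of the moment at which its call begins: read the wrist's pose just before it. camera_model takes no time and is no camera call.
- r.close_job(): hands the job in; it is judged then, once.
The state is a dict: "time": time; "joint_positions": joint angles; "joint_vel": joint speeds; "joint_torque": joint torques, N m; "ee_pos": TCP position; "eef_rot": TCP orientation; "ft_force": force on the tool from outside, world axes, zero at the start; "torque": the same for the moment, N m; "width": finger opening in m; "grip_force": force on a finger pad.
Only numpy, scipy, OpenCV 4.12 (cv2) and the standard library are available. Lean on these libraries where they do the work, as an engineer would, in place of code of your own. Each camera call takes 0.05 s, during which the arm holds its last target. There are 200 camera calls.

TASK

Put the two steel balls one at a time into the two pockets of the orange tray while it stands on the bench, leaving the blue plastic ball on its post. Then pick the tray up by its fin, carry it without tipping so that both balls stay in their pockets, and finish holding it still and level, centred over the reader's glass window with its underside at the height of the green band on the reader's post. Do not set it down or let go at the end, do not touch the reader, and leave everything else on the bench where it is.

Things in the scene. Friction and masses are not known exactly. Their poses are not given: they have to be found in the camera images.
- tray: Orange 3D-printed tray, loose, about 0.14 kg (empty): a plate 156 mm (its x) by 78 mm (its y) by 14 mm thick, orange above and black below, with a round black-floored pocket near each x end and an upright fin in the middle. Origin: centre of the underside; z up.
- tray_fin (a point): The fin the tray is carried by, on the tray's centre: 40 mm long (tray x), 12 mm thick (tray y: fingers close along tray y), from the plate's top (14 mm above the underside) to 59 mm above the underside. This point is on the fin's middle plane, 38 mm above the tray's underside, 21 mm below the fin's top.
- pocket_a (a point): Centre of the mouth of the pocket at the tray's +x end, level with the plate's top face: 52 mm from the tray's origin along its +x, 14 mm above the underside. Round blind pocket, 32 mm across, 5 mm deep, flat floor. A seated 26 mm ball has its centre 8 mm above this point and can roll about 3 mm any way.
- pocket_b (a point): Centre of the mouth of the pocket at the tray's -x end, level with the plate's top face: 52 mm from the tray's origin along its -x, 14 mm above the underside. Round blind pocket, 32 mm across, 5 mm deep, flat floor. A seated 26 mm ball has its centre 8 mm above this point and can roll about 3 mm any way.
- ball_1_center (a point): Centre of a shiny steel ball, 26 mm across, about 70 g, loose, cupped on post_1 at the start. Either steel ball may go in either pocket.
- ball_2_center (a point): Centre of the other steel ball, the same, cupped on post_2 at the start.
- blue_ball_center (a point): Centre of a blue plastic ball, 26 mm across, cupped on post_3: not to be used.
- post_1: Black printed pedestal, fixed, 34 mm tall, a 22 mm round column on a 44 mm foot disc 6 mm thick; three short prongs at the top (edges 8 mm from the axis, inside the column's width) cup one 26 mm ball, whose centre is then 44 mm above the bench. Origin: centre of its underside. Which post stands where differs each time.
- post_2: Black printed pedestal, fixed, 34 mm tall, a 22 mm round column on a 44 mm foot disc 6 mm thick; three short prongs at the top (edges 8 mm from the axis, inside the column's width) cup one 26 mm ball, whose centre is then 44 mm above the bench. Origin: centre of its underside. Which post stands where differs each time.
- post_3: Black printed pedestal, fixed, 34 mm tall, a 22 mm round column on a 44 mm foot disc 6 mm thick; three short prongs at the top (edges 8 mm from the axis, inside the column's width) cup one 26 mm ball, whose centre is then 44 mm above the bench. Origin: centre of its underside. Which post stands where differs each time.
- reader: Upward-looking tag reader, fixed: black box 140 x 140 x 36 mm high. At its +x side a foot and an upright 18 mm square post, centred 128 mm from the origin along the reader's +x, 180 mm tall, banded from below white, green (100 to 140 mm above the bench), red on top. Origin: centre of the box's underside, on the bench.
- window (a point): Centre of the reader's pale blue 66 mm square glass window, 38 mm above the bench, directly above the reader's origin. The tray's origin belongs above this point.
- scraper: Scraper (spatula), 200 mm, lying on the bench; bystander. Origin: on its underside.
- glue: Slim glue bottle, 32 mm across, 100 mm tall, orange cap, standing; bystander. Origin: centre of underside.
- bracket: Green printed L-bracket, 60 x 40 x 45 mm; bystander. Origin: centre of underside.

How it is judged:
By the outcome, as a careful person would: the job done as asked, in the order asked, and still so for the second after the job is handed in, while the arm keeps its last pose, push and grip.
It also fails if it takes over 72 s, if anything falls off the work surface, if the arm or the gripper's body presses on something with over 40 N, if the wrist force passes 120 N, or if a joint passes its speed limit or range.

## Working session

There is one attempt and no reset: what is moved stays moved. The work goes in short steps, Python scripts to look and compute and a shell command to move; the robot and the scene stay as the last step left them, time stands still between calls to the robot, and variables do not carry over. Pictures are saved under pics/ and viewed, at most 13 in all, crops included, and the job is handed in when it is done.

```bash
mkdir -p pics; python3 - <<'E'
from bench import sensors, vision, r
import cv2, numpy as np
for n in ("top","side"):
    cv2.imwrite(f"pics/{n}0.png", vision.camera(n)[:,:,::-1])
    m=vision.camera_model(n); print(n,m)
print(vision.camera_model("wrist"))
print(sensors.read_state(), r.pinch_z)
E
```

```text
top {'vertical_fov': 53.86915163671346, 'cx': 280.2535949688795, 'cy': 201.6741777272859, 'camera_from_world': array([[ 0.01709063, -0.99979854,  0.01052611, -0.0554449 ],
       [-0.98783872, -0.0185115 , -0.15437614,  0.44306596],
       [ 0.15453989, -0.00775971, -0.98795608,  1.00585793],
       [ 0.        ,  0.        ,  0.        ,  1.        ]])}
side {'vertical_fov': 51.795358795238876, 'cx': 281.84810042883294, 'cy': 212.7481311850483, 'camera_from_world': array([[-0.95599163, -0.29338076, -0.00277983,  0.39091754],
       [-0.14206782,  0.47118136, -0.87051988,  0.13417242],
       [ 0.25670358, -0.83181479, -0.49212541,  0.9576147 ],
       [ 0.        ,  0.        ,  0.        ,  1.        ]])}
{'vertical_fov': 66.00083300687919, 'cx': 279.32051305615136, 'cy': 210.3825987351688, 'hand_eye': array([[ 7.40159764e-04, -9.70613916e-01, -2.40640975e-01,
         6.56593385e-02],
       [ 9.99999702e-01,  7.70945355e-04, -3.37878714e-05,
        -9.98538672e-06],
       [ 2.18316020e-04, -2.40640879e-01,  9.70614197e-01,
        -1.62268702e-01],
       [ 0.00000000e+00,  0.00000000e+00,  0.00000000e+00,
         1.00000000e+00]])}
{'time': 0.1, 'joint_positions': array([ 1.30242967,  0.33281216, -0.06468457,  1.46083127,  0.02161089,
        1.34989762, -0.08851498]), 'joint_vel': array([ 2.98979427e-04, -2.86015597e-03, -2.24845046e-03, -1.93749074e-03,
       -8.56199117e-05, -8.97168560e-04, -1.59608634e-03]), 'joint_torque': array([ 6.86026251e-04, -6.24551010e+01,  2.42275541e-02, -3.90715206e+01,
       -6.14663120e-02,  3.66632547e-02,  9.89785849e-05]), 'ee_pos': array([ 0.15196583, -0.60589904,  0.22184373]), 'eef_rot': array([ 9.92459666e-01,  1.22570057e-01, -1.11958264e-04, -6.16288118e-04]), 'ft_force': array([-0.42048284,  0.59107223, -1.37054785]), 'torque': array([-0.04888798,  0.0427502 ,  0.02093732]), 'grip_force': 0.0, 'width': 0.0867838168715505} 0.0187
```

View pics/top0.png

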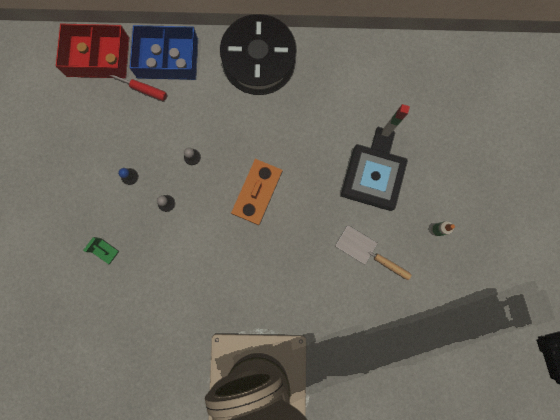

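View pics/side0.png

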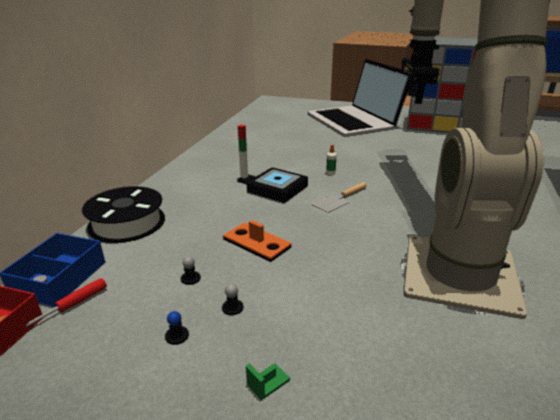

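The top view shows the steel balls at about (190,154) and (164,201), the blue ball at (125,173), and the tray at (257,191) with pockets at (265,173) and (249,210). The window is at (376,176) and the reader post's top at (404,110). The side view agrees: steel balls at (189,264) and (232,291).

```bash
cat > h.py <<'E'
import numpy as np, cv2
from bench import sensors, vision, r
from scipy.spatial.transform import Rotation as R
def pose():
    s=sensors.read_state(); T=np.eye(4); T[:3,:3]=R.from_quat(s["eef_rot"]).as_matrix(); T[:3,3]=s["ee_pos"]; return T
def shot(n):
    T=pose(); im=vision.camera(n); m=vision.camera_model(n)
    W=T@m["hand_eye"] if n=="wrist" else np.linalg.inv(m["camera_from_world"])
    return im,(W,210/np.tan(np.radians(m["vertical_fov"]/2)),m["cx"],m["cy"])
def ray(c,uv):
    W,f,cx,cy=c; d=W[:3,:3]@[(uv[0]-cx)/f,(uv[1]-cy)/f,1]; return W[:3,3],d
def onz(c,uv,z):
    o,d=ray(c,uv); return o+d*(z-o[2])/d[2]
def proj(c,p):
    W,f,cx,cy=c; q=np.linalg.inv(W)@[*p,1]; return np.array([q[0]/q[2]*f+cx,q[1]/q[2]*f+cy])
def cross(c1,u1,c2,u2):
    A=np.zeros((3,3));b=np.zeros(3);o=[]
    for c,u in((c1,u1),(c2,u2)):
        p,d=ray(c,u); d=d/np.linalg.norm(d); P=np.eye(3)-np.outer(d,d); A+=P;b+=P@p;o.append((p,P))
    x=np.linalg.solve(A,b); return x,[np.linalg.norm(P@(x-p)) for p,P in o]
def blobs(mask,amin=8):
    n,l,s,c=cv2.connectedComponentsWithStats(mask.astype(np.uint8)*255)
    return [(s[i,4],c[i],i,l) for i in range(1,n) if s[i,4]>=amin]
def togo(p,yaw=None):
    "rows-units shift in the tool frame for TCP to p"
    T=pose(); d=T[:3,:3].T@(np.array(p)-T[:3,3]); print("tool shift mm",(d*1000).round(1),"units",(d/0.03).round(3))
    x=T[:3,1]; a=np.degrees(np.arctan2(x[1],x[0])); print("tool y dir deg",a.round(2))
    if yaw is not None:
        t=(yaw-a+90)%180-90; print("turn world deg",t.round(2),"tool turn units",(-t/8).round(3))
E
python3 - <<'E'
from h import *
t,ct=shot("top"); s,cs=shot("side")
def hsv(i): return cv2.cvtColor(i,cv2.COLOR_RGB2HSV).astype(int)
ht,hs=hsv(t),hsv(s)
for nm,h,im,c,z in(("top",ht,t,ct,0.014),("side",hs,s,cs,.014)):
    o=(h[...,0]<16)&(h[...,1]>150)&(h[...,2]>110)
    for a,ce,i,l in blobs(o,300):
        if abs(ce[0]-257)>30: continue
        cnt=cv2.findContours((l==i).astype(np.uint8),cv2.RETR_EXTERNAL,2)[0][0]
        q=cv2.boxPoints(cv2.minAreaRect(cnt)); print(nm,"tray",a,ce)
        if nm=="top":
            P=np.array([onz(c,u,z) for u in q]); print(P.round(4),P.mean(0).round(4),np.linalg.norm(np.diff(P,axis=0),axis=1).round(4))
# pockets, balls
def dark(im,box,th=60):
    x0,y0,x1,y1=box; sub=im[y0:y1,x0:x1].max(2)<th
    return [(a,ce+[x0,y0]) for a,ce,_,_ in blobs(sub)]
for b in((255,163,276,182),(239,202,258,218)): 
    for a,ce in dark(t,b): print("pocket top",a,ce,onz(ct,ce,.0115).round(4))
H={}
for nm,im,c,bs in(("top",t,ct,((180,144,200,162),(156,193,174,208))),("side",s,cs,((180,254,200,272),(222,282,242,300)))):
    H[nm]=[]
    for x0,y0,x1,y1 in bs:
        g=cv2.GaussianBlur(im[y0:y1,x0:x1],(3,3),0)
        print(nm); print(g.mean(2).astype(int))
b=(ht[...,0]>95)&(ht[...,0]<130)&(ht[...,1]>120)
for a,ce,_,_ in blobs(b): print("blue",a,ce,onz(ct,ce,.044).round(4))
w=(ht[...,0]>85)&(ht[...,0]<112)&(ht[...,1]>60)&(ht[...,2]>130)
for a,ce,_,_ in blobs(w,40): print("win",a,ce,onz(ct,ce,.038).round(4))
E
```

```text
top tray 1451 [256.36388697 191.57477602]
[[ 0.4162  0.0774  0.014 ]
 [ 0.5604  0.0217  0.014 ]
 [ 0.5307 -0.0497  0.014 ]
 [ 0.3877  0.0073  0.014 ]] [0.4738 0.0142 0.014 ] [0.1546 0.0773 0.154 ]
side tray 863 [257.28736964 240.86790267]
pocket top 92 [264.22826087 172.89130435] [ 0.5226 -0.0047  0.0115]
pocket top 93 [248.39784946 209.66666667] [0.4253 0.0336 0.0115]
top
[[118 118 118 117 118 119 118 118 117 117 118 118 119 118 116 115 114 115
  117 118]
 [118 118 118 117 118 118 117 117 117 117 118 118 118 117 116 115 114 114
  116 116]
 [118 118 118 117 116 116 116 116 115 114 115 117 116 116 116 115 115 114
  114 114]
 [118 118 118 118 116 114 112 110 109 107 108 110 110 111 114 115 115 116
  115 114]
 [117 117 118 118 115 111 106 105 105 103 101 100  97  96 100 106 112 116
  116 115]
 [116 116 116 114 110 107 107 109 110 108 102  96  85  73  73  81  95 108
  115 116]
 [117 117 115 110 106 107 112 117 119 117 109  99  83  63  53  56  70  89
  107 114]
 [117 117 115 108 104 107 116 123 126 123 114 102  87  67  49  45  51  66
   88 100]
 [117 116 114 107 102 106 115 124 127 123 11
[... 4653 characters left out ...]
138
  142 142]
 [141 143 144 130  97  61  45  45  47  47  46  44  37  29  36  70 113 137
  142 142]
 [140 142 143 130  92  48  28  28  33  35  32  29  21  15  28  67 112 137
  142 141]
 [139 141 141 126  87  40  15  15  19  19  18  16  11   8  23  62 108 134
  141 141]
 [139 140 139 124  85  38  12   9  12  12  11  11   8   7  21  58 104 132
  140 142]]
blue 34 [131.91176471  41.79411765] [0.8631 0.3521 0.044 ]
blue 1408 [166.06818182  49.78764205] [0.8425 0.2608 0.044 ]
blue 13 [183.15384615  28.23076923] [0.9051 0.2191 0.044 ]
blue 10 [178.7  33.2] [0.8905 0.2301 0.044 ]
blue 61 [123.03278689 172.45901639] [0.5094 0.3488 0.044 ]
win 569 [375.36203866 175.54130053] [ 0.5152 -0.288   0.038 ]
```

```bash
python3 - <<'E'
from h import *
t,ct=shot("top")
for u in((188.5,153),(161,200.3)): print(onz(ct,u,.044).round(4))
print(pose().round(3))
togo([.5,-.3,.26],68.5-180)
E
```

```text
[0.5631 0.1873 0.044 ]
[0.4404 0.2494 0.044 ]
[[ 0.97   0.243 -0.     0.152]
 [ 0.243 -0.97   0.001 -0.606]
 [-0.    -0.001 -1.     0.222]
 [ 0.     0.     0.     1.   ]]
tool shift mm [ 412.  -212.2  -37.7] units [13.733 -7.074 -1.257]
tool y dir deg -75.92
turn world deg -35.58 tool turn units 4.448
```

```bash
python3 -m crank '[[[0,0,-0.5],0.89],[[0,0,-0.5],0.89],[[0,0,-0.5],0.89],[[0,0,-0.5],0.89],[[0,0,0],0.89]]' 0.7 10; python3 - <<'E'
from h import *
togo([.47,-.35,.26],68.5)
E
```

```text
time: 0.88
ee_pos: [0.1523, -0.6067, 0.2839]
eef_rot: [0.982, -0.189, 0.001, 0.001]
ft_force: [0.2, -0.8, -0.4]
width: 0.0614
grip_force: 0.0
tool shift mm [ 200.  -356.2   23.6] units [  6.666 -11.872   0.787]
tool y dir deg -111.75
turn world deg 0.25 tool turn units -0.031
```

```bash
python3 -m crank '[[[0.55,-1,0.05],0],[[0.55,-1,0.05],0],[[0.55,-1,0.05],0],[[0.55,-1,0.05],0],[[0.55,-1,0.05],0],[[0.55,-1,0.05],0],[[0.55,-1,0.05],0],[[0.55,-1,0.05],0],[[0.55,-1,0.05],0],[[0.55,-1,0.05],0],[[0.55,-1,0.05],0],[[0.55,-1,0.05],0]]'; python3 - <<'E'
from h import *
togo([.50,.2,.22],68.5)
E
```

```text
time: 2.38
ee_pos: [0.4691, -0.3431, 0.2645]
eef_rot: [0.982, -0.187, -0.0, 0.0]
ft_force: [-0.0, -0.2, 0.2]
width: 0.0611
grip_force: 0.0
tool shift mm [-170.5 -516.6   44.4] units [ -5.683 -17.221   1.481]
tool y dir deg -111.52
turn world deg 0.02 tool turn units -0.003
```

```bash
python3 -m crank '[[[-0.33,-1,0],0],[[-0.33,-1,0],0],[[-0.33,-1,0],0],[[-0.33,-1,0],0],[[-0.33,-1,0],0],[[-0.33,-1,0],0],[[-0.33,-1,0],0],[[-0.33,-1,0],0],[[-0.33,-1,0],0],[[-0.33,-1,0],0],[[-0.33,-1,0],0],[[-0.33,-1,0],0]]';python3 -m crank '[[[-0.33,-1,0.3],0],[[-0.33,-1,0.3],0],[[-0.33,-1,0.3],0],[[-0.33,-1,0.3],0],[[-0.33,-1,0.3],0],[[0,0,0],0],[[0,0,0],0]]'; python3 - <<'E'
from h import *
w,c=shot("wrist"); np.save("w1.npy",w); im=w.copy()
import pickle; pickle.dump(c,open("c1.pkl","wb"))
for p in((.5631,.1873,.044),(.4404,.2494,.044)): u=proj(c,p); print(u.round(1)); cv2.circle(im,tuple(u.astype(int)),4,(255,0,0),1)
cv2.imwrite("pics/w1.png",im[:,:,::-1])
E
```

```text
time: 3.88
ee_pos: [0.4897, 0.0355, 0.2646]
eef_rot: [0.982, -0.187, 0.0, 0.0]
ft_force: [0.5, 0.1, 0.0]
width: 0.0612
grip_force: 0.0
time: 4.75
ee_pos: [0.4989, 0.1916, 0.2195]
eef_rot: [0.982, -0.187, 0.0, 0.0]
ft_force: [0.7, -0.7, -0.0]
width: 0.0609
grip_force: 0.0
[260.3 134.5]
[250.6 260.2]
```

View pics/w1.png

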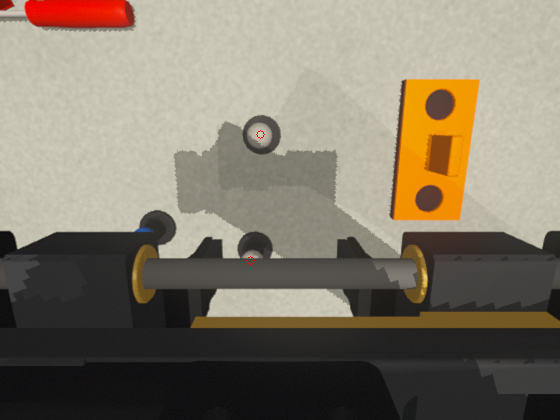

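The wrist view shows ball 1 at (260,134), right on its prediction. Ball 2 is half hidden at (250,258). The tray's pockets are at (440,104) and (428,198).

```bash
python3 - <<'E'
from h import *
import pickle
w=np.load("w1.npy"); c=pickle.load(open("c1.pkl","rb"))
h=cv2.cvtColor(w,cv2.COLOR_RGB2HSV)
g=cv2.GaussianBlur(cv2.cvtColor(w,cv2.COLOR_RGB2GRAY),(3,3),1)
print(g[134,236:290]); print(g[110:160,260])
o=(h[...,0]<25)&(h[...,1]>150)&(h[...,2]>120)&(np.arange(560)[None]>380)&(np.arange(420)[:,None]<225)
a,ce,i,l=max(blobs(o),key=lambda b:b[0]); cs,hi=cv2.findContours((l==i).astype(np.uint8),cv2.RETR_CCOMP,2)
for k in cs:
    A=cv2.contourArea(k)
    if 300<A<2000:
        m=cv2.moments(k); u=(m["m10"]/A,m["m01"]/A); print("hole",A,np.round(u,1),onz(c,u,.014).round(4))
E
```

```text
[126 127 128 128 128 119  95  71  60  62  78 104 131 149 161 170 177 181
 185 189 193 197 201 202 200 197 194 191 188 184 179 175 169 161 150 127
  98  80  76  77  77  77  77  89 125 165 181 181 180 181 183 184 184 183]
[194 195 196 194 173 132  97  84  83  82  81  85 105 134 155 163 169 175
 180 185 189 194 198 200 200 200 198 195 190 185 180 176 164 145 132 123
 109  92  74  60  55  54  55  65  90 115 126 127 128 128]
hole 535.0 [428.1 197.8] [0.4258 0.035  0.014 ]
hole 667.5 [438.9 104.2] [ 0.5221 -0.0032  0.014 ]
```

```bash
python3 - <<'E'
from h import *
togo([.5631,.1873,.035],68.4)
E
```

```text
tool shift mm [ 60.9 -20.  184.7] units [ 2.029 -0.665  6.155]
tool y dir deg -111.59
turn world deg -0.01 tool turn units 0.002
```

```bash
python3 -m crank '[[[0.7,-0.22,0.7],0],[[0.7,-0.22,0.7],0],[[0.63,-0.22,0.7],0],[[0,0,0.8],0],[[0,0,0.8],0],[[0,0,0.7],0],[[0,0,0],0],[[0,0,0],0]]' 0.7 10; python3 - <<'E'
from h import *
togo([.5631,.1873,.035],68.4)
w,c=shot("wrist"); cv2.imwrite("pics/w2.png",w[:,:,::-1]); print(proj(c,(.5631,.1873,.044)))
E
```

```text
time: 5.8
ee_pos: [0.5635, 0.1879, 0.0887]
eef_rot: [0.982, -0.187, 0.001, -0.0]
ft_force: [0.2, 0.7, 0.8]
width: 0.0607
grip_force: 0.0
tool shift mm [-0.2  0.7 53.7] units [-0.007  0.024  1.789]
tool y dir deg -111.57
turn world deg -0.03 tool turn units 0.003
[280.64009898 231.30527984]
```

View pics/w2.png

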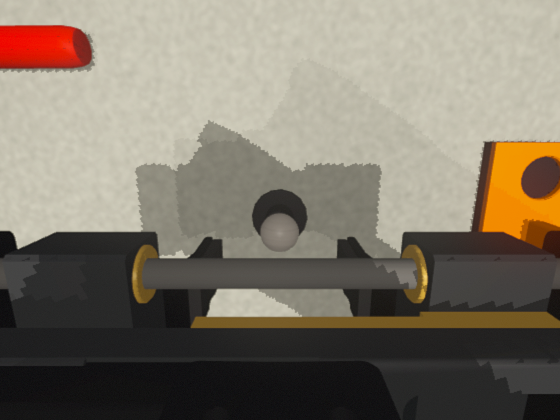

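The ball sits at (279.5,231), between the fingers as predicted. Descend and grip.

```bash
python3 -m crank '[[[0,0,0.6],0],[[0,0,0.6],0],[[0,0.02,0.59],0],[[0,0,0],0],[[0,0,0],0]]' 0.7 15 && python3 -m crank '[[[0,0,0],0],[[0,0,0],0],[[0,0,0],0],[[0,0,0],0],[[0,0,0],0],[[0,0,0],0],[[0,0,0],0]]' 0 15
```

```text
time: 6.48
ee_pos: [0.5627, 0.188, 0.034]
eef_rot: [0.982, -0.187, 0.0, -0.0]
ft_force: [1.0, 0.4, -0.5]
width: 0.0612
grip_force: 0.0
time: 7.35
ee_pos: [0.5626, 0.1879, 0.034]
eef_rot: [0.982, -0.187, 0.0, -0.0]
ft_force: [1.1, -0.2, 1.4]
width: 0.025
grip_force: 15.0
```

```bash
python3 -m crank '[[[0,0,-0.3],0],[[0,0,-0.6],0],[[0,0,-0.8],0],[[0,0,-0.8],0],[[0,0,0],0]]'; python3 - <<'E'
from h import *
togo([.5223,-.004,.07],68.4)
E
```

```text
time: 7.98
ee_pos: [0.5639, 0.1884, 0.1118]
eef_rot: [0.982, -0.187, 0.002, -0.001]
ft_force: [0.4, -0.8, -1.6]
width: 0.0247
grip_force: 15.0
tool shift mm [ 31.7 194.3  41.4] units [1.057 6.477 1.38 ]
tool y dir deg -111.52
turn world deg -0.08 tool turn units 0.01
```

```bash
python3 -m crank '[[[0.1,0.4,0],0],[[0.15,0.75,0],0],[[0.15,0.85,0],0],[[0.15,0.85,0],0],[[0.15,0.85,0],0],[[0.15,0.85,0],0],[[0.1,0.85,0],0],[[0.1,0.7,0.4],0],[[0,0.38,0.5],0],[[0,0,0.5],0],[[0,0,0],0],[[0,0,0],0]]'; python3 - <<'E'
from h import *
togo([.5223,-.004,.018],68.4)
w,c=shot("wrist"); cv2.imwrite("pics/w3.png",w[:,:,::-1])
for p in((.5223,-.004,.014),(.4256,.0343,.014)): print(proj(c,p).round(1))
E
```

```text
time: 9.48
ee_pos: [0.5208, -0.0036, 0.067]
eef_rot: [0.983, -0.186, 0.0, -0.0]
ft_force: [-0.5, 0.2, -0.4]
width: 0.0251
grip_force: 15.0
tool shift mm [ 1.5 -0.1 49. ] units [ 0.051 -0.005  1.633]
tool y dir deg -111.44
turn world deg -0.16 tool turn units 0.021
[279.4 225.3]
[278.9 354.7]
```

View pics/w3.png

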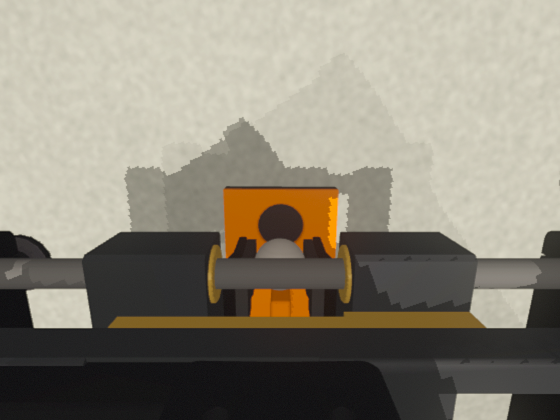

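The held ball is above the pocket, whose centre is at about (280,225), matching the estimate. Lower and release.

```bash
python3 -m crank '[[[0.03,0,0.4],0],[[0.02,0,0.4],0],[[0,0,0.4],0],[[0,0,0.2],0],[[0,0,0.2],0],[[0,0,0],0],[[0,0,0],0]]' && python3 -m crank '[[[0,0,0],0],[[0,0,0],0],[[0,0,0],0],[[0,0,0],0]]' 0.5 && python3 -m crank '[[[0,0,-0.5],0],[[0,0,-0.7],0],[[0,0,-0.9],0],[[0,0,-0.9],0],[[0,0,-0.9],0],[[0,0,0],0]]' 0.7; python3 - <<'E'
from h import *
togo([.4404,.2494,.10],68.4)
w,c=shot("wrist"); cv2.imwrite("pics/w4.png",w[:,:,::-1]); print(proj(c,(.5223,-.004,.022)))
E
```

```text
time: 10.4
ee_pos: [0.5222, -0.0052, 0.0191]
eef_rot: [0.982, -0.187, 0.0, 0.0]
ft_force: [-0.5, 0.1, -1.3]
width: 0.0246
grip_force: 15.0
time: 10.9
ee_pos: [0.522, -0.0052, 0.0189]
eef_rot: [0.982, -0.187, 0.0, 0.0]
ft_force: [0.1, 0.5, 0.1]
width: 0.0426
grip_force: 0.0
time: 11.65
ee_pos: [0.5234, -0.005, 0.1388]
eef_rot: [0.982, -0.187, 0.002, -0.0]
ft_force: [0.5, -0.2, 0.2]
width: 0.0609
grip_force: 0.0
tool shift mm [-170.7 -206.2   38.3] units [-5.689 -6.874  1.277]
tool y dir deg -111.51
turn world deg -0.09 tool turn units 0.011
[279.11767707 208.50016977]
```

View pics/w4.png

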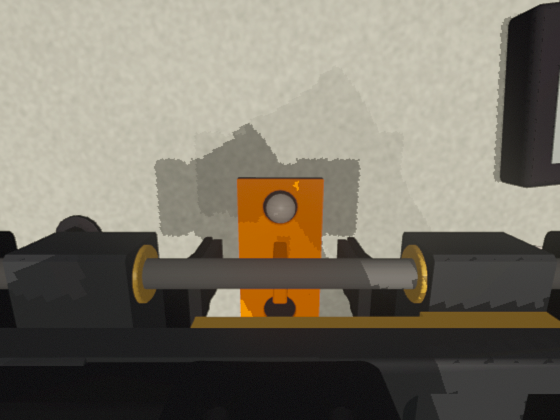

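The ball is seated in pocket a at (280,207). Now ball 2.

```bash
python3 -m crank '[[[-0.5,-0.5,0],0],[[-0.8,-0.95,0],0],[[-0.8,-0.95,0],0],[[-0.8,-0.95,0],0],[[-0.8,-0.95,0],0],[[-0.8,-0.95,0],0],[[-0.8,-0.95,0.4],0],[[-0.4,-0.67,0.6],0],[[0,0,0.6],0],[[0,0,0],0],[[0,0,0],0]]'; python3 - <<'E'
from h import *
togo([.4404,.2494,.034],68.4)
w,c=shot("wrist"); cv2.imwrite("pics/w5.png",w[:,:,::-1]); print(proj(c,(.4404,.2494,.044)))
E
```

```text
time: 13.08
ee_pos: [0.4393, 0.2397, 0.0948]
eef_rot: [0.982, -0.186, -0.001, 0.0]
ft_force: [-0.7, -0.1, 0.8]
width: 0.0612
grip_force: 0.0
tool shift mm [-2.4 -9.5 60.8] units [-0.079 -0.318  2.026]
tool y dir deg -111.48
turn world deg -0.12 tool turn units 0.015
[265.76551602 231.67122888]
```

View pics/w5.png

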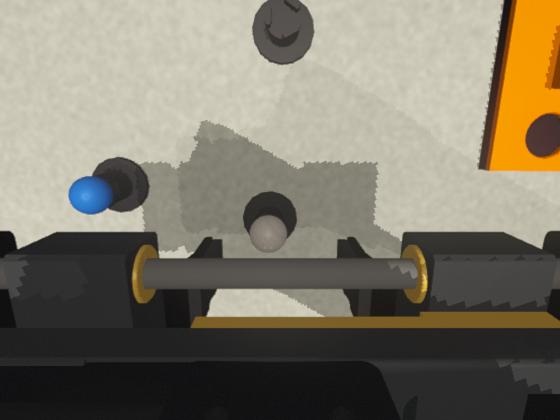

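Ball 2 is at (268,233), about 1 mm off its prediction; the blue ball at (90,194) is clear.

```bash
python3 -m crank '[[[-0.1,-0.28,0.3],0],[[0,0,0.5],0],[[0,0,0.6],0],[[0,0,0.6],0],[[0,0,0],0],[[0,0,0],0]]' && python3 -m crank '[[[0,0,0],0],[[0,0,0],0],[[0,0,0],0],[[0,0,0],0],[[0,0,0],0],[[0,0,0],0],[[0,0,0],0]]' 0 15 && python3 -m crank '[[[0,0,-0.3],0],[[0,0,-0.6],0],[[0,0,-0.9],0],[[0,0,-0.9],0],[[0,0,0],0]]'; python3 - <<'E'
from h import *
togo([.4256,.0343,.07],68.4)
E
```

```text
time: 13.88
ee_pos: [0.4401, 0.2482, 0.035]
eef_rot: [0.982, -0.187, -0.001, 0.0]
ft_force: [0.4, 0.2, -0.0]
width: 0.061
grip_force: 0.0
time: 14.75
ee_pos: [0.4399, 0.2482, 0.0345]
eef_rot: [0.982, -0.187, -0.001, 0.0]
ft_force: [0.3, -0.5, 0.8]
width: 0.0248
grip_force: 15.0
time: 15.38
ee_pos: [0.4413, 0.2491, 0.118]
eef_rot: [0.982, -0.186, 0.0, -0.001]
ft_force: [0.1, -0.4, -1.0]
width: 0.0248
grip_force: 15.0
tool shift mm [ 64.1 205.7  47.5] units [2.136 6.858 1.585]
tool y dir deg -111.5
turn world deg -0.1 tool turn units 0.013
```

```bash
python3 -m crank '[[[0.15,0.4,0],0],[[0.25,0.8,0],0],[[0.3,0.9,0],0],[[0.3,0.9,0],0],[[0.3,0.9,0],0],[[0.3,0.9,0],0],[[0.3,0.9,0.2],0],[[0.23,0.76,0.4],0],[[0,0.4,0.5],0],[[0,0,0.5],0],[[0,0,0],0],[[0,0,0],0]]'; python3 - <<'E'
from h import *
togo([.4256,.0343,.018],68.4)
w,c=shot("wrist"); cv2.imwrite("pics/w6.png",w[:,:,::-1])
for p in ((.4256,.0343,.014),(.5223,-.004,.022)): print(proj(c,p).round(1))
E
```

```text
time: 16.88
ee_pos: [0.4242, 0.0341, 0.0678]
eef_rot: [0.983, -0.186, -0.001, 0.0]
ft_force: [0.4, 0.4, -0.4]
width: 0.0248
grip_force: 15.0
tool shift mm [ 1.3 -0.7 49.8] units [ 0.044 -0.023  1.659]
tool y dir deg -111.43
turn world deg -0.17 tool turn units 0.022
[278.6 225.3]
[279.1  61.3]
```

View pics/w6.png

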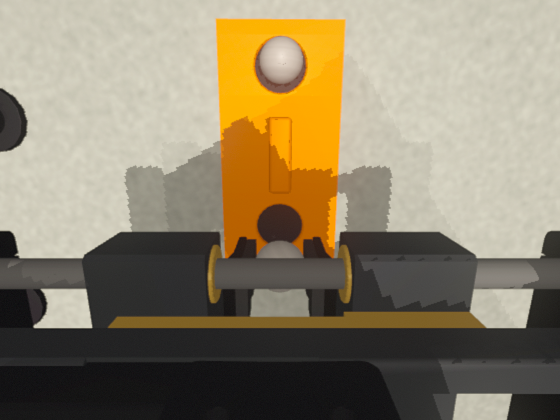

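Pocket b is centred at about (280,225), as predicted, and ball 1 is seated at (281,61). Lower and release.

```bash
python3 -m crank '[[[0.03,0,0.4],0],[[0.01,0,0.4],0],[[0,0,0.4],0],[[0,0,0.2],0],[[0,0,0.24],0],[[0,0,0],0],[[0,0,0],0]]' && python3 -m crank '[[[0,0,0],0],[[0,0,0],0],[[0,0,0],0],[[0,0,0],0]]' 0.5 && python3 -m crank '[[[0,0,-0.5],0],[[0,0,-0.7],0],[[0,0,-0.8],0],[[0,0,-0.5],0],[[0,0,0],0],[[0,0,0],0]]' 0.6; python3 - <<'E'
from h import *
c0=(np.array([.4256,.0343])+[.5223,-.004])/2; print(c0)
togo([*c0,.020],68.4)
w,c=shot("wrist"); cv2.imwrite("pics/w7.png",w[:,:,::-1])
for p in ((.4256,.0343,.022),(.5223,-.004,.022),(*c0,.059)): print(proj(c,p).round(1))
E
```

```text
time: 17.8
ee_pos: [0.4252, 0.0329, 0.0186]
eef_rot: [0.982, -0.187, -0.001, 0.0]
ft_force: [0.3, 0.1, -0.6]
width: 0.0248
grip_force: 15.0
time: 18.3
ee_pos: [0.425, 0.0329, 0.0185]
eef_rot: [0.982, -0.187, -0.001, 0.0]
ft_force: [-0.4, 0.5, 0.4]
width: 0.0428
grip_force: 0.0
time: 19.05
ee_pos: [0.4247, 0.0328, 0.0928]
eef_rot: [0.982, -0.186, -0.002, 0.0]
ft_force: [0.0, 0.3, 0.5]
width: 0.0522
grip_force: 0.0
[0.47395 0.01515]
tool shift mm [52.5 -1.7 72.7] units [ 1.75  -0.056  2.423]
tool y dir deg -111.5
turn world deg -0.1 tool turn units 0.013
[277.2 219.8]
[277.4  70.3]
[276.9 152.9]
```

View pics/w7.png

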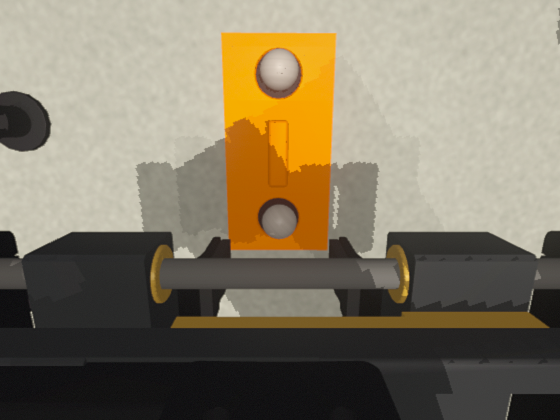

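Both balls are seated, at (278,70) and (278,220), and the fin is centred at (278,153). Now grip the fin.

```bash
python3 -m crank '[[[0.5,-0.02,0],0],[[0.75,-0.02,0],0],[[0.5,0,0.4],0],[[0,0,0.6],0],[[0,0,0.6],0],[[0,0,0.5],0],[[0,0,0.35],0],[[0,0,0],0],[[0,0,0],0]]' && python3 -m crank '[[[0,0,0],0],[[0,0,0],0],[[0,0,0],0],[[0,0,0],0],[[0,0,0],0],[[0,0,0],0],[[0,0,0],0]]' 0 45
```

```text
time: 20.23
ee_pos: [0.4747, 0.0148, 0.0202]
eef_rot: [0.982, -0.187, -0.001, 0.0]
ft_force: [-0.6, -0.6, 0.4]
width: 0.0525
grip_force: 0.0
time: 21.1
ee_pos: [0.4743, 0.0147, 0.0198]
eef_rot: [0.982, -0.187, -0.001, 0.0]
ft_force: [-1.1, 0.0, 0.8]
width: 0.0117
grip_force: 45.0
```

```bash
python3 - <<'E'
from h import *
print(pose().round(4), sensors.read_state()["ft_force"])
E
```

```text
[[ 9.304e-01 -3.666e-01 -2.600e-03  4.743e-01]
 [-3.666e-01 -9.304e-01 -2.000e-04  1.470e-02]
 [-2.300e-03  1.100e-03 -1.000e+00  1.980e-02]
 [ 0.000e+00  0.000e+00  0.000e+00  1.000e+00]] [-1.13729854  0.04800091  0.79123223]
```

```bash
python3 -m crank '[[[0,0,-0.1],0],[[0,0,-0.2],0],[[0,0,-0.35],0],[[0,0,-0.5],0],[[0,0,-0.6],0],[[0,0,-0.6],0],[[0,0,-0.6],0],[[0,0,-0.5],0],[[0,0,-0.35],0],[[0,0,-0.15],0],[[0,0,-0.05],0],[[0,0,0],0]]'; python3 - <<'E'
from h import *
import pickle
togo([.5152,-.288,.14],68.4)
t,c=shot("top"); h=cv2.cvtColor(t,cv2.COLOR_RGB2HSV)
np.save("t1.npy",t); pickle.dump(c,open("ct.pkl","wb"))
w=(h[...,0]>85)&(h[...,0]<112)&(h[...,1]>60)&(h[...,2]>130)
for a,ce,i,l in blobs(w,100):
    k=cv2.findContours((l==i).astype(np.uint8),cv2.RETR_EXTERNAL,2)[0][0]
    rc=cv2.minAreaRect(k); P=np.array([onz(c,u,.038) for u in cv2.boxPoints(rc)])
    print("win",a,ce,P.mean(0).round(4),np.linalg.norm(np.diff(P,axis=0),axis=1).round(4),np.degrees(np.arctan2(*(P[1]-P[0])[1::-1])))
red=((h[...,0]<8)|(h[...,0]>172))&(h[...,1]>150)&(h[...,2]>100)
for a,ce,_,_ in blobs(red,10):
    if ce[0]>350: print("red",a,ce,onz(c,ce,.165).round(4))
w,c=shot("wrist"); cv2.imwrite("pics/w8.png",w[:,:,::-1])
E
```

```text
time: 22.6
ee_pos: [0.4743, 0.0147, 0.1394]
eef_rot: [0.982, -0.186, -0.002, 0.0]
ft_force: [-1.1, -0.0, -3.1]
width: 0.0117
grip_force: 45.0
tool shift mm [149.  266.7  -0.7] units [ 4.966  8.889 -0.023]
tool y dir deg -111.5
turn world deg -0.1 tool turn units 0.013
win 570 [375.38070175 175.55964912] [ 0.5155 -0.2883  0.038 ] [0.0652 0.0666 0.0651] -16.266541065515476
red 56 [404.17857143 108.58928571] [ 0.6443 -0.3261  0.165 ]
```

View pics/w8.png

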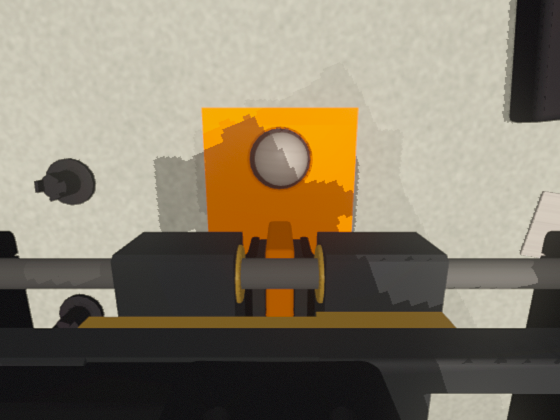

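The tray is lifted level with its front ball seated at (281,158). Window centre is (0.5155,-0.2883), with measured sides of 65–67 mm against 66 mm given. Carry it smoothly there.

```bash
python3 -m crank '[[[0.06,0.1,0],0],[[0.11,0.2,0],0],[[0.17,0.3,0],0],[[0.22,0.4,0],0],[[0.28,0.5,0],0],[[0.28,0.5,0],0],[[0.28,0.5,0],0],[[0.28,0.5,0],0],[[0.28,0.5,0],0],[[0.28,0.5,0],0],[[0.28,0.5,0],0],[[0.28,0.5,0],0]]' && python3 -m crank '[[[0.28,0.5,0],0],[[0.28,0.5,0],0],[[0.28,0.5,0],0],[[0.28,0.5,0],0],[[0.28,0.5,0],0],[[0.28,0.5,0],0],[[0.22,0.4,0],0],[[0.17,0.3,0],0],[[0.11,0.2,0],0],[[0.06,0.1,0],0],[[0,0,0],0],[[0,0,0],0]]'; python3 - <<'E'
from h import *
togo([.5155,-.2883,.140],73.7)
E
```

```text
time: 24.2
ee_pos: [0.4979, -0.1567, 0.1397]
eef_rot: [0.982, -0.186, -0.001, 0.0]
ft_force: [0.5, -0.1, -3.3]
width: 0.0116
grip_force: 45.0
time: 25.7
ee_pos: [0.5164, -0.2914, 0.1397]
eef_rot: [0.983, -0.186, -0.001, 0.0]
ft_force: [-0.2, 0.1, -2.7]
width: 0.0116
grip_force: 45.0
tool shift mm [-2.  -2.5 -0.3] units [-0.065 -0.084 -0.009]
tool y dir deg -111.47
turn world deg 5.17 tool turn units -0.646
```

```bash
python3 -m crank '[[[-0.03,-0.04,0],-0.1],[[-0.03,-0.04,0],-0.15],[[0,0,0],-0.15],[[0,0,0],-0.15],[[0,0,0],-0.1],[[0,0,0],0],[[0,0,0],0],[[0,0,0],0]]'; python3 - <<'E'
from h import *
togo([.5155,-.2883,.140],73.7)
s=sensors.read_state(); print(s["time"],pose()[:3,2])
t,c=shot("top"); sd,cs=shot("side")
P={}
for nm,im,cc in(("top",t,c),("side",sd,cs)):
    h=cv2.cvtColor(im,cv2.COLOR_RGB2HSV)
    o=(h[...,0]<18)&(h[...,1]>140)&(h[...,2]>70)
    exp=proj(cc,(.5155,-.2883,.134))
    print(nm,exp.round(1),[(a,ce.round(1)) for a,ce,_,_ in blobs(o,80) if np.hypot(*(ce-exp))<60])
    for a,ce,i,l in blobs(o,150):
        if np.hypot(*(ce-exp))<60: 
            k=cv2.findContours((l==i).astype(np.uint8),cv2.RETR_EXTERNAL,2)[0][0]; print([onz(cc,u,.134).round(4)[:2] for u in cv2.boxPoints(cv2.minAreaRect(k))])
for n,i,cc in(("top",t,c),("side",sd,cs)):
    u,v=proj(cc,(.5155,-.2883,.1)).astype(int); x,y=max(u-70,0),max(v-70,0)
    P[n]=cv2.resize(i[y:y+140,x:x+140],(400,400),interpolation=cv2.INTER_NEAREST); print(n,x,y)
cv2.imwrite("pics/fin.png",np.hstack([P["top"],P["side"]])[:,:,::-1])
E
```

```text
time: 26.7
ee_pos: [0.5155, -0.289, 0.1397]
eef_rot: [0.99, -0.142, -0.001, 0.0]
ft_force: [0.5, 0.4, -3.0]
width: 0.0117
grip_force: 45.0
tool shift mm [-0.2 -0.6 -0.3] units [-0.007 -0.021 -0.009]
tool y dir deg -106.3
turn world deg 0.0 tool turn units -0.001
26.7 [-2.48908468e-03 -1.04516363e-04 -9.99996897e-01]
top [385.4 166.4] [(np.int32(392), array([371.1, 180.2]))]
[array([ 0.4507, -0.2296]), array([ 0.5218, -0.2505]), array([ 0.5121, -0.2858]), array([ 0.4412, -0.2646])]
side [275.8 147.2] [(np.int32(440), array([278.1, 148.7]))]
[array([ 0.589, -0.26 ]), array([ 0.6421, -0.4465]), array([ 0.4391, -0.3758]), array([ 0.4121, -0.2099])]
top 311 99
side 205 88
```

View pics/fin.png

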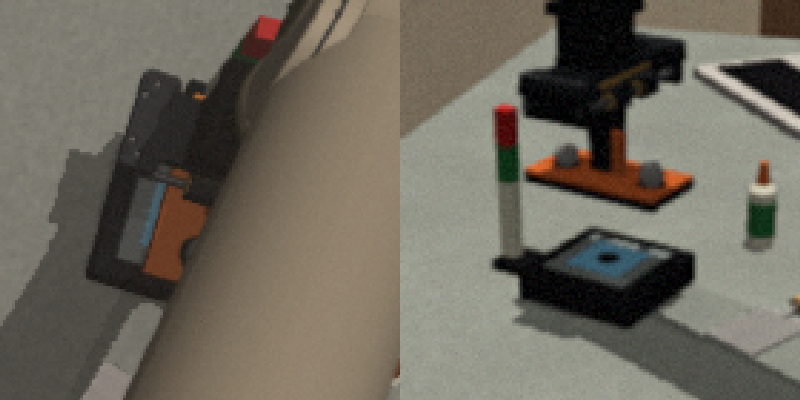

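The side view shows both balls seated in the level tray. The tray sits below the green-band height on the left and over the window; I'll check its corners and the window centre numerically.

```bash
python3 - <<'E'
from h import *
im,cs=shot("side")
h=cv2.cvtColor(im,cv2.COLOR_RGB2HSV)
o=(h[...,0]<18)&(h[...,1]>140)&(h[...,2]>70); o[:,:240]=0;o[:,315:]=0;o[:138]=0;o[165:]=0
ys,xs=np.nonzero(o); 
for n,f in(("left",xs.argmin()),("right",xs.argmax()),("low",ys.argmax())): print(n,xs[f],ys[f])
a=np.radians(-16.3); ex=np.array([np.cos(a),np.sin(a)]); ey=np.array([-ex[1],ex[0]])
for i in(1,-1):
    for j in(1,-1): print(i,j,proj(cs,(*(np.array([.5155,-.2888])+ex*.078*i+ey*.039*j),.134)).round(1))
w=(h[...,0]>85)&(h[...,0]<112)&(h[...,1]>60)&(h[...,2]>100)
for A,ce,i,l in blobs(w,60):
    if np.hypot(*(ce-[278,178]))<25:
        k=cv2.findContours((l==i).astype(np.uint8),cv2.RETR_EXTERNAL,2)[0][0]; q=cv2.convexHull(k)[:,0]
        print("win",A,onz(cs,cv2.boxPoints(cv2.minAreaRect(k)).mean(0),.038).round(4),[q[np.argmin(q@d)].tolist() for d in np.array([[1,0],[-1,0],[0,1],[0,-1]])])
for i in(1,-1):
    for j in(1,-1): print("wp",proj(cs,(*(np.array([.5155,-.2883])+ex*.033*i+ey*.033*j),.038)).round(1))
g=(h[...,0]>45)&(h[...,0]<85)&(h[...,1]>90)
for A,ce,i,l in blobs(g,20):
    if ce[0]<260: yy,xx=np.nonzero(l==i); print("green",ce,yy.min(),yy.max())
for z in(.1,.14,.18): print(proj(cs,(.6384,-.3242,z)).round(1))
E
```

```text
left 241 138
right 306 150
low 291 158
1 1 [246.5 145.9]
1 -1 [261.9 138.3]
-1 1 [291.3 156.9]
-1 -1 [305.6 148.3]
win 126 [ 0.5101 -0.2844  0.038 ] [[264, 179], [291, 176], [278, 173], [281, 183]]
wp [260.9 178.5]
wp [273.3 171. ]
wp [279.1 183.7]
wp [291.1 175.8]
green [242.23611111 145.05555556] 140 151
[241.7 149.5]
[241.1 137.1]
[240.4 124.4]
```

```bash
python3 -c "
from bench import r
print(r.close_job())"
```

```text
the job is handed in; nothing more can be done
None
```

The job is handed in: both steel balls are in the tray's pockets, and the tray is held by its fin, level, within about 1 mm of the window's centre, with its underside about 120 mm up (mid green band).

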